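# Open the lock-tab sample jar

## Robot

A 6-joint arm with a two-finger parallel gripper is mounted at the origin on the work surface. World frame = base frame: x ahead of the robot, y to its left, z up, the work surface at z = 0. Lengths are in mm, angles in rad, forces in N, time in s.
With the tool pointing down it reaches from about 400 to 925 mm from the base axis. Payload 12.5 kg.
Tool frame: the origin (TCP) lies at the very end of the fingers, on their centre line; the grasp point (between the pads) lies 19 mm behind it; z points along the fingers, y is the line along which they close (so a half turn about z gives the same grasp; the last joint's range is limited). The gripper opens to 95 mm and grips with 3 to 60 N. Pads are 20 mm wide; open, the fingers measure 119 mm over their backs; the gripper's body (75 mm by 180 mm) begins 59 mm behind the grasp point.
Start: joints at [-1.259, 0.491, 1.559, -0, 1.092, -0.106], TCP at [253.618, -571.248, 214.661] pointing down, gripper open.
Joint ranges: [-3.1, 3.1], [-0.84, 2.19], [0.05, 2.79], [-1.13, 4.28], [0.06, 2.93], [-2.69, 2.69]. Speed limits (rad/s): [2.22, 2.22, 2.79, 3.14, 3.14, 3.14].

## Interface

Orientations are given as [roll, pitch, yaw] about the fixed x, y, z axes, in that order (R = Rz(yaw) Ry(pitch) Rx(roll)).
In Python, from cell import state, imaging, env, spot_in, mark_of gives the robot as it stands. The module is installed in compiled form; this text tells all that it offers.
- The arm moves only by the tool step_arm, never from a script. Its argument "increments" is a list of rows, each an object with "slide": the shift along the tool's x, y, z in m, a list of three; "roll": the turn about the tool's z in rad. A call has 1 to 5 rows; each row is the pose to reach, as a shift and turn from the pose commanded when the call began, along the tool's axes at that moment; what a row does not reach only later rows make up. A row lasts 1/8 s, in which the tool goes at most 62.5 mm and 10.7 degrees, less where a joint would pass 70% of its speed; a pose out of reach is approached as far as the arm can. A call with a gripper value outside its range is refused whole. "fingers" is the opening, from 0 (shut) to 1 (fully open), set as the call begins (left out, the last holds). The fingers move at their own pace and stop on an object; the grip force is fixed at half the most. Time passes only in rows, so rows that repeat a pose let the fingers close. It gives the time, the measured TCP pose, the force, the opening and the grip force at its end, in the units of the state.
- state(): the state, without advancing time (a new reading comes with each control period).
- imaging.read_camera(name): name is "scene" or "top" or "wrist"; returns a dict with "color" (420x560x3 uint8, red, green, blue), "z_map" (420x560 float32, mm along the optical axis (not along the pixel's ray), 0 where there is no reading), "intrinsics" (3x3 intrinsics, pixels), "camera_from_world" (4x4, takes a point from world to camera coordinates). Camera axes: x right, y up, looking along -z (the intrinsics and any distortion apply to the point x, -y, -z); pixel columns grow to the right and rows downward; lengths in mm; the calibration is good to about 2 mm. A picture is of the moment at which its call begins.
- env.job_done(): hands the job in; it is judged then, once.
Trained networks look in the newest picture that a camera, given by its name, has taken for a name from the list of things; names that differ only in an ending like _2 or _b are one class to them, and where a whole thing is asked for, a point or a joint stands for the part that bears it (a point fixed in the world has none). Each returns a list of dicts, best first, with "confidence" (0 to 1); they miss things now and then, are a little off and sometimes report something else, mostly with a low value. They report only what shows in the picture. A call takes as long as a camera call. They do not tell look-alikes from the thing itself.
- spot_in(camera, target): "bbox" ([left, top, right, bottom] in pixels, round what is visible of it).
- mark_of(camera, target): "uv" ([column, row] in pixels: a listed point, or the origin of a listed thing).
The state is a dict: "t": time; "joints": joint angles; "qvel": joint speeds; "tau": joint torques, N m; "eef_pos": TCP position; "tcp_rot": TCP orientation; "ft_force": force on the tool from outside, world axes, zero at the start; "moment": the same for the moment, N m; "opening": opening from 0.0 (shut) to 1.0 (fully open); "grip_force": force on a finger pad.
Only numpy, scipy, OpenCV 4.12 (cv2) and the standard library are available. Lean on these libraries where they do the work, as an engineer would, in place of code of your own. Each camera call takes 0.05 s, during which the arm holds its last target. There are 200 camera calls.

## Task

Open the sample jar that has the two side tabs on its cap: squeeze both tabs in, keep them in while you turn the cap anticlockwise until you feel it come against its stop, then lift it off and set it right way up in the middle of the open glass dish, and let go. Squeeze firmly but do not crush the thin cap, do not force the cap round against its lock or its stop or yank at it, and leave the jar standing in its well. Do not shove the dish or disturb anything else on the bench.

Things in the scene. Friction and masses are not known exactly. Their poses are not given: they have to be found in the camera images.
- jar: White plastic sample jar, the one whose cap has side tabs: square body 66 x 66 mm, 80 mm tall, 0.2 to 0.42 kg. Origin: centre of its underside, z up. It stands in any of the block's three wells with 1 mm of room on each side, so it can shift and twist a little. The other two wells hold jars alike but with plain round caps: leave them alone.
- jar_mouth (a point): Centre of the jar's mouth, under the cap, 106 mm above the jar's underside. The round neck is 39 mm across. Round its foot stands a collar 64 mm across, 80 to 88 mm above the jar's underside, with a notch for each tab's barb.
- cap: Grey cap with two springy side tabs: 53 mm across, 28 mm tall, 42 g. Origin: centre of its lower rim, z up; its x axis runs through the tabs. On the jar its rim lies 82 mm above the jar's underside, 6 mm below the collar's top. A barb under each tab sits in a collar notch and blocks turning until both tabs are in; lugs inside hold the cap down.
- cap_top (a point): Centre of the cap's top. With the tabs in, the cap turns easily anticlockwise seen from above to a solid stop, met 45 to 80 degrees from the start (it differs each time). Only in the last few degrees before it do the lugs come free, so that the cap lifts off freely; before, a pull brings the jar along. At the stop the moment rises 9 N m per rad: 0.15 N m is a sure sign, 0.6 strains the lugs.
- pad_a (a point): Centre of the outer face of the tab at the cap's +x side: a flat ribbed pad 18 mm wide, 9.5 to 27 mm above the cap's rim. Over both pads it is 62 mm at rest, 54 mm with both fully in; the barbs below measure 63 mm. Fingertips 10 to 15 mm above the rim clear the collar, and later the dish's wall.
- pad_b (a point): The same for the tab at the cap's -x side.
- tab_a (a joint): How far the tab at the cap's +x side is pressed in, 0 (out) to 4.2 mm (fully in). Sprung: 4 N starts it, the barb clears the collar at about 3 mm and 10 N, fully in takes about 13 N. Over 35 N on each pad crushes the cap's thin skirt.
- tab_b (a joint): The same for the tab at the cap's -x side.
- dish: Empty round glass dish, 101 mm across, 12 mm tall, flat floor 3 mm thick, wall 2.5 mm thick, lying alone on the green sheet; loose, 90 g. Origin: centre of its underside.
- rack: Wooden jar block screwed to the bench: 100 x 340 x 55 mm (x, y, z), three square wells in a row along its y axis, 110 mm apart, their floors 10 mm above the bench. Origin: centre of its underside.
- jar_plain1: One of the two other jars in the block: same square white body, plain fluted round cap 53 mm across with no tabs, 110 mm tall. Bystander. Origin: centre of its underside.
- jar_plain2: The other plain-capped jar in the block, alike. Bystander.
- tweezers: Steel tweezers lying flat, 130 mm long (x axis), 8 mm high, between the block and the robot. Bystander.
- loupe: Black eye loupe standing on the bench, 38 mm across and 38 mm tall. Bystander.
- slide_box: Black slide box with a pale label, 87 x 102 x 34 mm, far right of the block. Bystander.
- dish_stack: Stack of clear plastic dishes, 88 mm across and 56 mm tall, near left. Bystander.
- vial: Small amber vial with a black cap, standing, 22 mm across and 48 mm tall, beyond the dish. Bystander.
- probe: Flat dusting brush lying, 150 mm long, 20 mm high, near left. Bystander.
Mind the look-alikes: they are no part of the job. There is more than one size of the cap; the one meant has the size given above.

How it is judged (in metres and radians):
On the way, in this order (a step that is already met when the one before it is completed fails the run):
1. both tabs are squeezed in while the cap is still on the neck (value of joint each of tab_a, tab_b above 0.0025 m and z of cap in the frame of jar below 0.088 m), for 0.2 s.
2. the cap has been turned round on the neck (angle between the x axis of cap and the x axis of jar, either way round above 0.7 rad and z of cap in the frame of jar below 0.09 m), for 0.1 s.
3. the cap has been lifted clear of the neck, the jar still in its well (z of cap in the frame of jar above 0.115 m and z of jar in the frame of rack below 0.016 m), for 0.2 s.
At the end, for the whole second after the job is handed in: The cap stands right way up (within 7 degrees) on the floor of the dish, its axis within 14 mm of the dish's centre, at rest and released; the jar stands upright (within 6 degrees) and down in the well it started in (within 4 mm of the floor); the dish is within 20 mm of where it was (horizontal distance between cap and dish below 0.014 m and z of cap in the frame of dish between 0 and 0.007 m and angle between cap's own z axis and vertical below 0.12 rad and linear speed of cap below 0.02 m/s and contact force between the fingers and cap below 0.1 N and z of jar in the frame of rack below 0.014 m and angle between jar's own z axis and vertical below 0.1 rad and distance of dish from where it was at the start of the episode below 0.02 m); the robot touches nothing.
It fails at once if the fingers squeeze the cap with more than 35 N on each side (70 N in all) (contact force between the fingers and cap above 70 N).
It fails at once if the cap is forced against the jar with more than 35 N (against lock or stop, or by pulling or pushing) (contact force between cap and jar above 35 N).
It fails at once if the jar is pulled more than 12 mm up out of its well (z of jar in the frame of rack above 0.022 m).
It fails at once if the dish is shoved more than 20 mm (distance of dish from where it was at the start of the episode above 0.02 m).
It fails at once if another thing on the bench is moved more than 15 mm (distance of any of jar_plain1, jar_plain2, tweezers, loupe, slide_box, dish_stack, vial, probe from where it was at the start of the episode above 0.015 m).
It also fails if it takes over 69 s, if anything falls off the work surface, if the arm or the gripper's body presses on something with over 40 N, if the wrist force passes 120 N, or if a joint passes its speed limit or range.

## Working session

There is one attempt and no reset: what is moved stays moved. The work goes in short steps, Python scripts to look and compute and a tool call to move; the robot and the scene stay as the last step left them, time stands still between calls to the robot, and variables do not carry over. Pictures are saved under pics/ and viewed, at most 10 in all, crops included, and the job is handed in when it is done.

Besides the shell and the picture viewer there is one more tool, called after "Call:" as name([rows], argument=value, ...), one row to a line, values as JSON. step_arm: Moves the arm, as the interface text tells. Its arguments: {"type":"object","properties":{"increments":{"type":"array"},"fingers":{"type":"number"}},"required":["increments"]}

```bash
mkdir -p pics
cat > h.py <<'E'
import numpy as np, cv2
from cell import state, imaging, env, spot_in, mark_of
def cam(n): return imaging.read_camera(n)
def save(c,f,box=None,s=1):
    im=c["color"]
    if box: l,t,r,b=box; im=im[t:b,l:r]
    cv2.imwrite(f,cv2.resize(im[:,:,::-1],None,fx=s,fy=s,interpolation=cv2.INTER_CUBIC))
def world(c,uv,d=None):
    """pixel(s) -> world, using depth map or given depth"""
    K=c["intrinsics"];u,v=uv
    if d is None: d=c["z_map"][int(round(v)),int(round(u))]
    p=np.array([(u-K[0,2])/K[0,0]*d,-(v-K[1,2])/K[1,1]*d,-d,1])
    return (np.linalg.inv(c["camera_from_world"])@p)[:3]
def at_z(c,uv,z):
    T=np.linalg.inv(c["camera_from_world"]);o=T[:3,3];p=world(c,uv,1000.)
    return o+(p-o)*(z-o[2])/(p[2]-o[2])
def cloud(c):
    K=c["intrinsics"];d=c["z_map"];v,u=np.mgrid[:d.shape[0],:d.shape[1]]
    P=np.stack([(u-K[0,2])/K[0,0]*d,-(v-K[1,2])/K[1,1]*d,-d,np.ones_like(d)],-1)
    W=(P@np.linalg.inv(c["camera_from_world"]).T)[...,:3]; W[d==0]=np.nan
    return W
E
python3 - <<'E'
from h import *
print(state())
a={}
for n in("top","scene"):
    c=cam(n); save(c,f"pics/{n}0.png"); 
    for t in("cap","cap_top","pad_a","dish","rack","jar"):
        for m in mark_of(n,t)[:4]: print(n,t,m)
    print(spot_in(n,"dish")[:2],spot_in(n,"cap")[:4])
    np.savez(f"{n}0.npz",**c)
E
```

```text
{'t': 0.0, 'joints': array([-1.25860372e+00,  4.91530467e-01,  1.55946581e+00, -1.03725040e-05,
        1.09169878e+00, -1.05600830e-01]), 'qvel': array([ 7.48515342e-04,  6.84113690e-04,  4.67520441e-04,  9.18567134e-05,
       -1.33876768e-04,  2.00464430e-04]), 'tau': array([ 2.72305388e-04, -6.12643504e+01, -2.58182162e+01,  6.92427484e-02,
        4.81717160e-02, -7.08846324e-05]), 'eef_pos': array([ 253.53039333, -570.99180169,  214.07419097]), 'tcp_rot': array([-3.14049543e+00, -1.07049816e-04,  4.17798168e-01]), 'ft_force': array([-0.33317337,  0.33738954, -0.78081439]), 'moment': array([ 0.07005682,  0.00784969, -0.02714082]), 'grip_force': 0.0, 'opening': 0.997331146315919}
top cap {'uv': [203.9, 155.5], 'confidence': 0.94}
top cap {'uv': [335.1, 301.2], 'confidence': 0.87}
top cap {'uv': [250.6, 196.9], 'confidence': 0.72}
top cap_top {'uv': [253.2, 193.6], 'confidence': 0.92}
top cap_top {'uv': [197.9, 149.0], 'confidence': 0.77}
top cap_top {'uv': [336.4, 305.3], 'confidence': 0.59}
top pad_a {'uv': [322.1, 295.0], 'confidence': 0.59}
top pad_a {'uv': [182.6, 147.8], 'co
[... 877 characters left out ...]
confidence': 0.59}
scene pad_a {'uv': [269.0, 321.3], 'confidence': 0.53}
scene pad_a {'uv': [273.3, 247.5], 'confidence': 0.52}
scene pad_a {'uv': [288.1, 360.9], 'confidence': 0.51}
scene dish {'uv': [234.4, 186.2], 'confidence': 0.81}
scene dish {'uv': [279.6, 243.8], 'confidence': 0.41}
scene rack {'uv': [326.6, 290.2], 'confidence': 0.94}
scene jar {'uv': [279.6, 260.4], 'confidence': 0.73}
[{'bbox': [218.7, 168.3, 262.3, 204.5], 'confidence': 0.91}] [{'bbox': [262.7, 321.0, 300.1, 367.5], 'confidence': 0.81}, {'bbox': [269.6, 226.5, 296.7, 254.4], 'confidence': 0.66}, {'bbox': [282.4, 139.4, 315.2, 172.8], 'confidence': 0.66}, {'bbox': [430.7, 250.5, 480.0, 300.8], 'confidence': 0.41}]
```

View pics/top0.png

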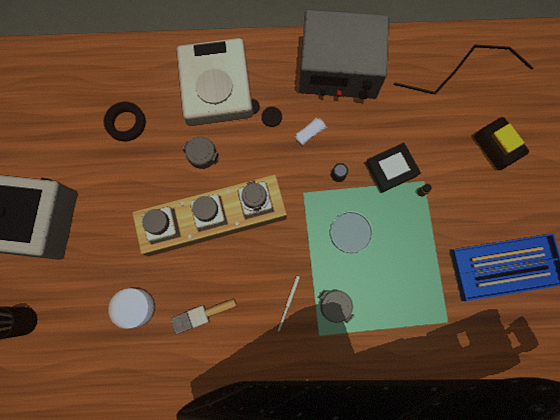

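Run:
```python
from h import *
c=dict(np.load("top0.npz"));s=dict(np.load("scene0.npz"))
save(c,"pics/topcrop.png",(150,110,400,340),3)
for n,cc,pts in(("top",c,[(203,153),(335,303),(252,195),(350,232)]),("scene",s,[(283,341),(298,154),(282,236),(234,186)])):
    for p in pts: print(n,p,world(cc,p).round(1))
```

```text
top (203, 153) [755.2 126.7  40.1]
top (335, 303) [ 390.8 -168.1   39.4]
top (252, 195) [626.5   6.2 122.5]
top (350, 232) [ 555.4 -218.6    3.9]
scene (283, 341) [763.3 137.3  37.9]
scene (298, 154) [ 397.  -169.2   41.2]
scene (282, 236) [632.4   2.3 119.3]
scene (234, 186) [ 561.8 -228.4    4.2]
```

View pics/topcrop.png

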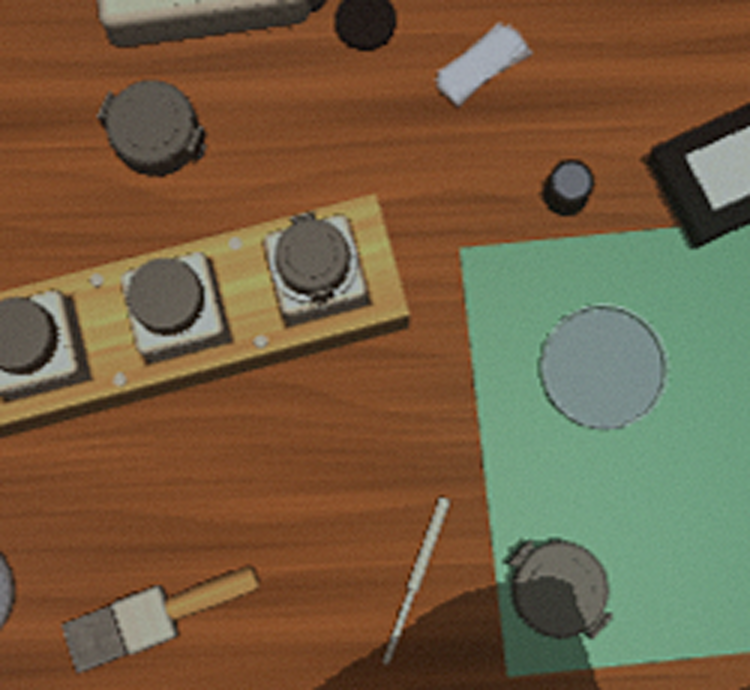

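The three tabbed caps in the top view are at (201,152), a large loose one on the wood; (337,305), a large loose one on the green sheet; and (253,194), on the jar in the right-hand well. The one meant is (253,194). The crop shows two tabs on it, it sits on a jar at z≈120, and it is the smaller size. The dish is at (351,232). I'll move over the jar and look with the wrist camera.

Call:
step_arm([
  {"slide":[0.05,-0.035,-0.04],"roll":-0.15},
  {"slide":[0.1,-0.07,-0.08],"roll":-0.3},
  {"slide":[0.15,-0.1,-0.08],"roll":-0.45},
  {"slide":[0.2,-0.135,-0.08],"roll":-0.6},
  {"slide":[0.25,-0.17,-0.08],"roll":-0.75},
])

```text
t: 1.52
eef_pos: [408.2, -322.2, 295.0]
tcp_rot: [3.141, 0.0, 1.172]
ft_force: [0.3, -0.1, -0.6]
opening: 0.997
grip_force: 0.0
```

```bash
cat >> h.py <<'E'
from scipy.spatial.transform import Rotation as Ro
def go(xyz,yaw):
    s=state();R=Ro.from_euler("xyz",s["tcp_rot"]).as_matrix()
    d=R.T@(np.array(xyz)-s["eef_pos"])/1000
    print("slide",d.round(4),"roll",round(-((yaw-s["tcp_rot"][2]+np.pi)%(2*np.pi)-np.pi),4),"at",s["eef_pos"].round(1),s["tcp_rot"].round(4))
E
python3 - <<'E'
from h import *
go((560,0,300),1.8)
E
```

```text
slide [ 0.3558  0.015  -0.0051] roll -0.6276 at [ 408.2 -322.2  295. ] [3.1407e+00 3.0000e-04 1.1724e+00]
```

Call:
step_arm([
  {"slide":[0.06,0.003,0],"roll":-0.15},
  {"slide":[0.12,0.006,0],"roll":-0.3},
  {"slide":[0.18,0.009,0],"roll":-0.45},
  {"slide":[0.24,0.012,0],"roll":-0.6},
  {"slide":[0.3,0.015,0],"roll":-0.6276},
])

```text
t: 2.15
eef_pos: [539.5, -51.9, 294.8]
tcp_rot: [3.141, 0.0, 1.798]
ft_force: [1.1, -1.2, -0.7]
opening: 0.999
grip_force: 0.0
```

Call:
step_arm([
  {"slide":[-0.013,-0.048,0],"roll":0},
  {"slide":[-0.013,-0.048,0],"roll":0},
])

```text
t: 2.4
eef_pos: [493.5, -76.6, 294.7]
tcp_rot: [-3.141, 0.0, 1.797]
ft_force: [-0.3, -0.2, 1.0]
opening: 0.995
grip_force: 0.0
```

Run:
```python
from h import *
c=cam("wrist");save(c,"pics/w1.png");np.savez("w1.npz",**c)
for t in("cap","cap_top","pad_a","pad_b","jar"):
    for m in mark_of("wrist",t)[:4]: print(t,m,world(c,m["uv"]).round(1))
go((600,0,300),1.8)
print(np.linalg.inv(c["camera_from_world"]).round(2))
```

```text
cap {'uv': [416.8, 147.4], 'confidence': 0.94} [ 6.242e+02 -2.000e-01  1.202e+02]
cap {'uv': [519.1, 59.6], 'confidence': 0.81} [745. 127.  37.]
cap {'uv': [197.9, 212.3], 'confidence': 0.64} [ 393.5 -154.4   37.3]
cap {'uv': [451.9, 146.4], 'confidence': 0.16} [661.2   9.2 117.9]
cap_top {'uv': [423.3, 142.9], 'confidence': 0.88} [629.3   5.8 119.9]
cap_top {'uv': [192.5, 222.8], 'confidence': 0.79} [ 388.3 -171.8   36.6]
cap_top {'uv': [539.6, 57.3], 'confidence': 0.63} [768.  134.9  37.4]
pad_a {'uv': [555.6, 26.1], 'confidence': 0.59} [776.  173.1  30.3]
pad_a {'uv': [392.1, 142.1], 'confidence': 0.55} [600.5  -0.9 110.1]
pad_a {'uv': [217.7, 206.1], 'confidence': 0.48} [ 416.6 -145.    20.2]
pad_a {'uv': [450.2, 144.6], 'confidence': 0.4} [658.3  10.6 118.6]
pad_b {'uv': [555.6, 26.1], 'confidence': 0.59} [776.  173.1  30.3]
pad_b {'uv': [392.1, 142.1], 'confidence': 0.55} [600.5  -0.9 110.1]
pad_b {'uv': [217.7, 206.1], 'confidence': 0.48} [ 416.6 -145.    20.2]
pad_b {'uv': [450.2, 144.6], 'confidence': 0.4} [658.3  10.6 118.6]
jar {'uv': [388.8, 137.1], 'confidence': 0.56} [602.3   3.3  89.3]
jar {'uv': [424.3, 142.6], 'confidence': 0.39} [630.    6.3 120.4]
slide [ 0.0523  0.1193 -0.0055] roll -0.0052 at [495.3 -77.5 294.5] [3.1414e+00 1.0000e-04 1.7948e+00]
[[ 9.7000e-01 -2.2000e-01 -7.0000e-02  4.7576e+02]
 [ 2.3000e-01  9.3000e-01  2.8000e-01  3.5800e+00]
 [-0.0000e+00 -2.9000e-01  9.6000e-01  4.6375e+02]
 [ 0.0000e+00  0.0000e+00  0.0000e+00  1.0000e+00]]
```

View pics/w1.png

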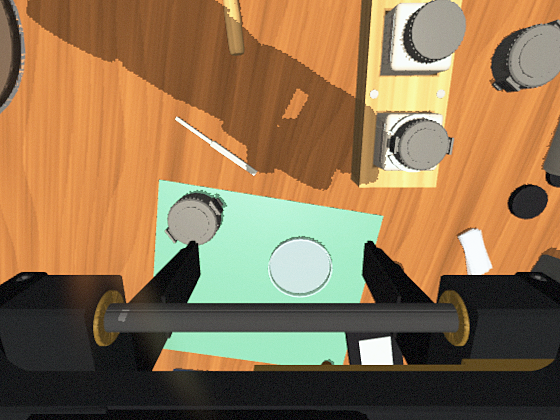

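The wrist view shows the target cap at (421,145) with its tabs at about (393,143) and (450,144). The dish is at (300,265) and the large loose cap at (195,218). I'll move nearly above the jar to measure it accurately.

Call:
step_arm([
  {"slide":[0.01,0.05,0],"roll":0},
  {"slide":[0.02,0.1,0],"roll":0},
  {"slide":[0.025,0.148,0.02],"roll":0},
  {"slide":[0.025,0.148,0.02],"roll":0},
])

```text
t: 3.2
eef_pos: [635.2, -18.9, 271.5]
tcp_rot: [-3.138, -0.001, 1.797]
ft_force: [-0.9, -0.1, -0.3]
opening: 1.001
grip_force: 0.0
```

```bash
cat > m.py <<'E'
from h import *
def capfit(W,x,y,z,tol=4,r=34):
    with np.errstate(invalid='ignore'):
        m=(abs(W[...,2]-z)<tol)&(np.hypot(W[...,0]-x,W[...,1]-y)<r)
    return m
E
python3 - <<'E'
from m import *
c=cam("wrist");save(c,"pics/w2.png",(200,40,400,240),3);np.savez("w2.npz",**c)
W=cloud(c)
for n,cc in(("wrist",c),("top",dict(np.load("top0.npz")))):
    W=cloud(cc);m=capfit(W,628,5,120)
    P=W[m][:,:2].astype(np.float32);print(n,len(P),np.median(W[m][:,2]),cv2.minAreaRect(P),cv2.minEnclosingCircle(P))
for t in("cap_top","pad_a"):
    for k in mark_of("wrist",t)[:3]: print(t,k,world(c,k["uv"]).round(1),at_z(c,k["uv"],120 if t=="cap_top" else 110).round(1))
print(state()["eef_pos"],state()["tcp_rot"])
E
```

```text
wrist 2165 119.14263159740551 ((630.8522338867188, 3.4241981506347656), (53.90066909790039, 54.62328338623047), 57.80237579345703) ((631.2566528320312, 3.502655029296875), 31.42445182800293)
top 484 120.1933597396432 ((629.080078125, 3.8332176208496094), (54.93394088745117, 53.13312530517578), 56.32862854003906) ((629.1964721679688, 2.7308716773986816), 31.518632888793945)
cap_top {'uv': [285.6, 168.5], 'confidence': 0.74} [634.2   8.1 118.9] [634.1   8.3 120. ]
cap_top {'uv': [77.9, 244.6], 'confidence': 0.74} [ 385.9 -171.3   36.2] [ 434.  -123.2  120. ]
cap_top {'uv': [423.9, 73.9], 'confidence': 0.71} [769.8 138.9  37.1] [738.6 122.9 120. ]
pad_a {'uv': [106.3, 228.0], 'confidence': 0.83} [ 416.2 -144.1   24.2] [ 457.8 -101.8  110. ]
pad_a {'uv': [390.2, 106.6], 'confidence': 0.68} [753.2  98.2   5.1] [720.6  89.3 110. ]
pad_a {'uv': [439.5, 44.1], 'confidence': 0.68} [776.6 172.9  35.8] [747.5 152.4 110. ]
[633.2803751  -20.14366103 274.63090499] [-3.14119216e+00  2.91807836e-05  1.79516877e+00]
```

View pics/w2.png

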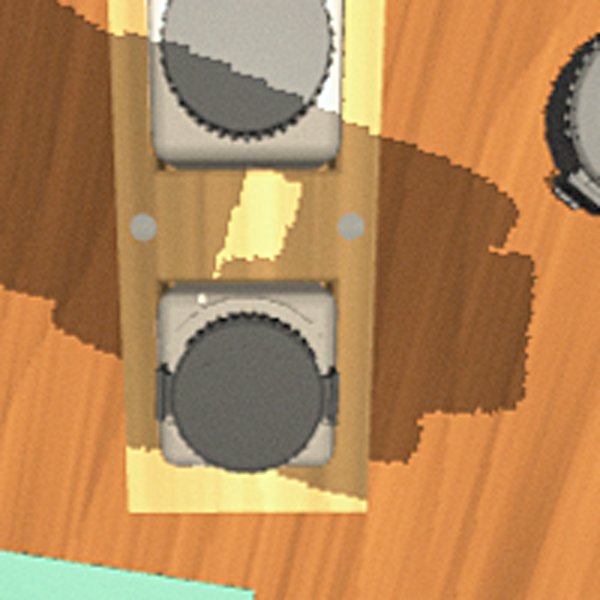

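The crop confirms it: the cap has two dark side tabs at full-image pixels (254,171) and (311,171), lying nearly along the closing axis, and its jar is in the end well. Next I'll refine the yaw and the centre.

Run:
```python
from m import *
c=dict(np.load("w2.npz"));t=dict(np.load("top0.npz"))
print("centre",at_z(c,(282.8,171),119.5).round(1), "tabs",at_z(c,(254.3,171),115).round(1),at_z(c,(310.7,171),115).round(1))
W=cloud(c)
x,y=at_z(c,(282.8,171),119.5)[:2]
for cx,cy in((x,y),(630,3.5)):
    dx,dy=W[...,0]-cx,W[...,1]-cy;r=np.hypot(dx,dy)
    m=(r>28.5)&(r<33)&(W[...,2]>106)&(W[...,2]<122)
    th=np.arctan2(dy[m],dx[m]);A=W[m]
    a=A[np.cos(th-.23)>.9];b=A[np.cos(th-.23)<-.9];print(len(a),len(b),a.mean(0).round(1),b.mean(0).round(1),"yaw",np.arctan2(*(a-0).mean(0)[[1,0]]-b.mean(0)[[1,0]]) if 0 else np.arctan2((a.mean(0)-b.mean(0))[1],(a.mean(0)-b.mean(0))[0]))
# rack edges at z=55, jar square at z~90 -> yaw
m=(abs(W[...,2]-55)<4)&(np.hypot(W[...,0]-x,W[...,1]-y)<120)
print("rack",cv2.minAreaRect(W[m][:,:2].astype(np.float32)))
m=(abs(W[...,2]-90)<4)&(np.hypot(W[...,0]-x,W[...,1]-y)<48)
print("jar",m.sum(),cv2.minAreaRect(W[m][:,:2].astype(np.float32)))
# dish: wall rim & floor
for n,cc in(("top",t),("scene",dict(np.load("scene0.npz")))):
    V=cloud(cc);r=np.hypot(V[...,0]-557,V[...,1]-221)
    m=(r<62)&(V[...,2]>7)&(V[...,2]<16);P=V[m][:,:2].astype(np.float32)
    print(n,len(P),cv2.minEnclosingCircle(P) if len(P)>5 else 0)
    m=(r<62)&(V[...,2]>2)&(V[...,2]<7);P=V[m][:,:2].astype(np.float32);print(len(P),cv2.minEnclosingCircle(P) if len(P)>5 else 0)
```

```text
centre [632.    5.1 119.5] tabs [603.7  -2.3 115. ] [660.   10.7 115. ]
37 67 [660.4   9.9 117.1] [602.9  -2.6 116.4] yaw 0.21334137609242773
70 28 [659.6   9.8 116.6] [602.   -2.6 117.1] yaw 0.21271187798510072
rack ((624.932373046875, 30.079559326171875), (100.16903686523438, 175.880859375), 13.163503646850586)
jar 693 ((631.4039306640625, 3.2185707092285156), (63.598228454589844, 63.763240814208984), 13.233232498168945)
top 31 ((529.0909423828125, 214.17262268066406), 50.08754348754883)
101 ((525.2793579101562, 209.66168212890625), 49.9893684387207)
scene 1 0
16 ((541.1243286132812, 273.4675598144531), 20.869890213012695)
```

Call:
step_arm([
  {"slide":[0.024,0.0028,0.05],"roll":0},
  {"slide":[0.024,0.0028,0.1],"roll":0},
  {"slide":[0.024,0.0028,0.13],"roll":0},
  {"slide":[0.024,0.0028,0.13],"roll":0},
])

```text
t: 3.85
eef_pos: [629.9, 3.6, 143.9]
tcp_rot: [-3.139, -0.001, 1.795]
ft_force: [1.0, 1.0, 0.1]
opening: 0.999
grip_force: 0.0
```

Run:
```python
from m import *
go((630.7,3.8,104.5),1.796)
c=cam("wrist");W=cloud(c);m=capfit(W,630.7,3.8,119,3.5)
P=W[m][:,:2].astype(np.float32);print(len(P),np.median(W[m][:,2]),cv2.minAreaRect(P) if len(P) else 0);save(c,"pics/w3.png")
```

```text
slide [-0.      0.0009  0.0394] roll -0.0015 at [629.9   3.6 143.9] [-3.1392e+00 -7.0000e-04  1.7945e+00]
4951 119.13250853314011 ((631.4097290039062, 3.203887939453125), (57.392051696777344, 53.527347564697266), 52.985538482666016)
```

View pics/w3.png

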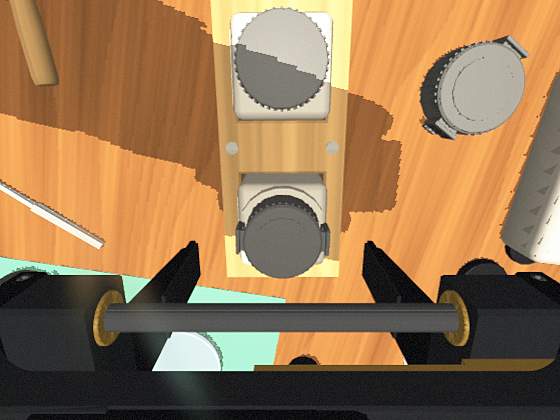

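The wrist view shows the cap at column 283 and the finger gap centred at column 282, so the gripper is centred. I'll descend and close in stages.

Call:
step_arm([
  {"slide":[0,0.0008,0.02],"roll":0},
  {"slide":[0,0.0008,0.0395],"roll":0},
  {"slide":[0,0.0008,0.0395],"roll":0},
  {"slide":[0,0.0008,0.0395],"roll":0},
])

```text
t: 4.4
eef_pos: [632.6, 4.1, 107.1]
tcp_rot: [3.139, 0.001, 1.795]
ft_force: [1.0, -0.6, -0.4]
opening: 0.995
grip_force: 0.0
```

Call:
step_arm([
  {"slide":[0,0,0],"roll":0},
  {"slide":[0,0,0],"roll":0},
  {"slide":[0,0,0],"roll":0},
  {"slide":[0,0,0],"roll":0},
], fingers=0.68)

```text
t: 4.9
eef_pos: [631.9, 4.3, 105.1]
tcp_rot: [-3.142, 0.0, 1.795]
ft_force: [-0.6, 0.0, 0.2]
opening: 0.694
grip_force: 0.0
```

Run:
```python
from h import *
s=state();print({k:np.round(s[k],3) for k in("t","eef_pos","ft_force","moment","opening","grip_force")})
```

```text
{'t': np.float64(4.9), 'eef_pos': array([631.853,   4.349, 105.079]), 'ft_force': array([-0.555,  0.019,  0.154]), 'moment': array([-0.002, -0.114,  0.011]), 'opening': np.float64(0.694), 'grip_force': np.float64(0.0)}
```

Call:
step_arm([
  {"slide":[0,0,0],"roll":0},
  {"slide":[0,0,0],"roll":0},
  {"slide":[0,0,0],"roll":0},
], fingers=0.63)

```text
t: 5.28
eef_pos: [631.9, 4.4, 105.1]
tcp_rot: [3.142, 0.0, 1.795]
ft_force: [-0.1, 0.0, 1.5]
opening: 0.629
grip_force: 5.9
```

Call:
step_arm([
  {"slide":[0,0,0],"roll":0},
  {"slide":[0,0,0],"roll":0},
  {"slide":[0,0,0],"roll":0},
], fingers=0.6)

```text
t: 5.65
eef_pos: [631.9, 4.4, 105.1]
tcp_rot: [3.142, 0.0, 1.795]
ft_force: [-0.3, 0.4, 1.6]
opening: 0.602
grip_force: 8.7
```

Call:
step_arm([
  {"slide":[0,0,0],"roll":0},
  {"slide":[0,0,0],"roll":0},
  {"slide":[0,0,0],"roll":0},
], fingers=0.57)

```text
t: 6.02
eef_pos: [631.9, 4.4, 105.1]
tcp_rot: [3.141, 0.0, 1.795]
ft_force: [-0.5, 0.3, 1.7]
opening: 0.569
grip_force: 11.5
```

Call:
step_arm([
  {"slide":[0,0,0],"roll":0},
  {"slide":[0,0,0],"roll":0},
  {"slide":[0,0,0],"roll":0},
], fingers=0.54)

```text
t: 6.4
eef_pos: [631.9, 4.3, 105.3]
tcp_rot: [3.141, 0.0, 1.795]
ft_force: [-0.3, -0.4, 5.7]
opening: 0.551
grip_force: 30.0
```

Call:
step_arm([
  {"slide":[0,0,0],"roll":-0.05},
  {"slide":[0,0,0],"roll":-0.1},
  {"slide":[0,0,0],"roll":-0.15},
  {"slide":[0,0,0],"roll":-0.15},
])

```text
t: 6.9
eef_pos: [632.1, 4.3, 105.3]
tcp_rot: [3.141, 0.0, 1.945]
ft_force: [0.5, 0.4, 4.3]
opening: 0.553
grip_force: 30.0
```

```bash
cat > s.py <<'E'
from h import *
s=state();print({k:np.round(s[k],3).tolist() for k in("t","eef_pos","tcp_rot","ft_force","moment","opening","grip_force","joints")})
E
python3 s.py
```

```text
{'t': 6.9, 'eef_pos': [632.118, 4.299, 105.305], 'tcp_rot': [3.141, 0.0, 1.945], 'ft_force': [0.455, 0.397, 4.3], 'moment': [0.011, -0.15, 0.031], 'opening': 0.553, 'grip_force': 30.022, 'joints': [-0.098, 0.62, 1.648, -0.0, 0.873, -0.472]}
```

Call:
step_arm([
  {"slide":[0,0,0],"roll":-0.12},
  {"slide":[0,0,0],"roll":-0.24},
  {"slide":[0,0,0],"roll":-0.36},
  {"slide":[0,0,0],"roll":-0.48},
  {"slide":[0,0,0],"roll":-0.6},
])

```text
t: 7.52
eef_pos: [632.0, 4.1, 105.3]
tcp_rot: [-3.141, 0.001, 2.548]
ft_force: [-0.5, -1.3, 5.6]
opening: 0.56
grip_force: 30.0
```

Call:
step_arm([
  {"slide":[0,0,0],"roll":0},
])

```text
t: 7.65
eef_pos: [631.9, 4.1, 105.3]
tcp_rot: [-3.141, 0.0, 2.546]
ft_force: [-1.2, -0.7, 5.8]
opening: 0.559
grip_force: 30.0
```

```bash
python3 s.py
```

```text
{'t': 7.65, 'eef_pos': [631.89, 4.075, 105.301], 'tcp_rot': [-3.141, 0.0, 2.546], 'ft_force': [-1.162, -0.688, 5.813], 'moment': [-0.195, 0.092, 0.05], 'opening': 0.559, 'grip_force': 30.025, 'joints': [-0.098, 0.62, 1.648, -0.001, 0.873, -1.073]}
```

Still turning freely (0.05 N m). From here I'll go in small steps and check the moment after each one.

Call:
step_arm([
  {"slide":[0,0,0],"roll":-0.03},
  {"slide":[0,0,0],"roll":-0.03},
  {"slide":[0,0,0],"roll":-0.03},
])

```text
t: 8.02
eef_pos: [631.9, 4.1, 105.3]
tcp_rot: [-3.141, 0.001, 2.574]
ft_force: [-1.2, -1.6, 5.4]
opening: 0.559
grip_force: 30.0
```

```bash
python3 s.py
```

```text
{'t': 8.025, 'eef_pos': [631.917, 4.066, 105.313], 'tcp_rot': [-3.141, 0.001, 2.574], 'ft_force': [-1.224, -1.555, 5.444], 'moment': [-0.292, 0.094, 0.024], 'opening': 0.559, 'grip_force': 30.024, 'joints': [-0.098, 0.62, 1.648, -0.001, 0.873, -1.101]}
```

Call:
step_arm([
  {"slide":[0,0,0],"roll":-0.02},
  {"slide":[0,0,0],"roll":-0.02},
  {"slide":[0,0,0],"roll":-0.02},
])

```text
t: 8.4
eef_pos: [631.9, 4.1, 105.3]
tcp_rot: [-3.141, 0.0, 2.594]
ft_force: [-1.1, -1.7, 6.4]
opening: 0.558
grip_force: 30.0
```

```bash
python3 s.py
```

```text
{'t': 8.4, 'eef_pos': [631.887, 4.097, 105.277], 'tcp_rot': [-3.141, 0.0, 2.594], 'ft_force': [-1.104, -1.709, 6.392], 'moment': [-0.196, 0.108, 0.008], 'opening': 0.558, 'grip_force': 30.025, 'joints': [-0.098, 0.62, 1.648, -0.001, 0.873, -1.121]}
```

Call:
step_arm([
  {"slide":[0,0,0],"roll":-0.02},
  {"slide":[0,0,0],"roll":-0.04},
  {"slide":[0,0,0],"roll":-0.04},
])

```text
t: 8.78
eef_pos: [631.9, 4.1, 105.3]
tcp_rot: [-3.141, 0.0, 2.634]
ft_force: [-2.2, -0.5, 5.7]
opening: 0.554
grip_force: 30.0
```

```bash
python3 s.py
```

```text
{'t': 8.775, 'eef_pos': [631.864, 4.073, 105.292], 'tcp_rot': [-3.141, 0.0, 2.634], 'ft_force': [-2.155, -0.474, 5.719], 'moment': [-0.197, 0.164, -0.021], 'opening': 0.554, 'grip_force': 30.025, 'joints': [-0.098, 0.62, 1.648, -0.001, 0.873, -1.161]}
```

Call:
step_arm([
  {"slide":[0,0,0],"roll":-0.02},
  {"slide":[0,0,0],"roll":-0.04},
  {"slide":[0,0,0],"roll":-0.04},
])

```text
t: 9.15
eef_pos: [631.8, 4.1, 105.2]
tcp_rot: [-3.141, 0.0, 2.674]
ft_force: [-1.4, -1.4, 5.5]
opening: 0.552
grip_force: 30.0
```

```bash
python3 s.py
```

```text
{'t': 9.15, 'eef_pos': [631.821, 4.116, 105.227], 'tcp_rot': [-3.141, 0.0, 2.674], 'ft_force': [-1.365, -1.39, 5.491], 'moment': [-0.17, 0.13, 0.012], 'opening': 0.552, 'grip_force': 30.025, 'joints': [-0.098, 0.62, 1.648, -0.001, 0.873, -1.201]}
```

Call:
step_arm([
  {"slide":[0,0,0],"roll":-0.02},
  {"slide":[0,0,0],"roll":-0.04},
  {"slide":[0,0,0],"roll":-0.04},
])

```text
t: 9.52
eef_pos: [631.8, 4.2, 105.3]
tcp_rot: [-3.141, 0.0, 2.714]
ft_force: [-0.8, -0.7, 6.1]
opening: 0.555
grip_force: 30.0
```

```bash
python3 s.py
```

```text
{'t': 9.525, 'eef_pos': [631.842, 4.175, 105.295], 'tcp_rot': [-3.141, 0.0, 2.714], 'ft_force': [-0.806, -0.718, 6.15], 'moment': [-0.076, 0.159, 0.013], 'opening': 0.555, 'grip_force': 30.025, 'joints': [-0.098, 0.62, 1.648, -0.0, 0.873, -1.241]}
```

Call:
step_arm([
  {"slide":[0,0,0],"roll":-0.02},
  {"slide":[0,0,0],"roll":-0.04},
  {"slide":[0,0,0],"roll":-0.04},
])

```text
t: 9.9
eef_pos: [631.8, 4.2, 105.3]
tcp_rot: [-3.141, 0.0, 2.754]
ft_force: [-1.0, -1.2, 5.7]
opening: 0.552
grip_force: 30.0
```

```bash
python3 s.py
```

```text
{'t': 9.9, 'eef_pos': [631.82, 4.193, 105.287], 'tcp_rot': [-3.141, 0.0, 2.754], 'ft_force': [-1.039, -1.217, 5.684], 'moment': [-0.135, 0.078, 0.008], 'opening': 0.552, 'grip_force': 30.025, 'joints': [-0.098, 0.62, 1.648, -0.0, 0.873, -1.281]}
```

Call:
step_arm([
  {"slide":[0,0,0],"roll":-0.02},
  {"slide":[0,0,0],"roll":-0.04},
  {"slide":[0,0,0],"roll":-0.04},
])

```text
t: 10.28
eef_pos: [631.8, 4.3, 105.3]
tcp_rot: [-3.141, 0.0, 2.794]
ft_force: [-0.9, 0.5, 6.2]
opening: 0.555
grip_force: 30.0
```

```bash
python3 s.py
```

```text
{'t': 10.275, 'eef_pos': [631.774, 4.256, 105.273], 'tcp_rot': [-3.141, 0.0, 2.794], 'ft_force': [-0.919, 0.511, 6.207], 'moment': [0.062, 0.157, -0.002], 'opening': 0.555, 'grip_force': 30.026, 'joints': [-0.098, 0.62, 1.648, -0.0, 0.873, -1.321]}
```

Call:
step_arm([
  {"slide":[0,0,0],"roll":-0.02},
  {"slide":[0,0,0],"roll":-0.04},
  {"slide":[0,0,0],"roll":-0.04},
])

```text
t: 10.65
eef_pos: [631.8, 4.2, 105.3]
tcp_rot: [-3.141, 0.0, 2.834]
ft_force: [-1.3, -0.2, 5.6]
opening: 0.559
grip_force: 30.0
```

```bash
python3 s.py
```

```text
{'t': 10.65, 'eef_pos': [631.767, 4.244, 105.273], 'tcp_rot': [-3.141, 0.0, 2.834], 'ft_force': [-1.264, -0.238, 5.61], 'moment': [0.061, 0.163, 0.05], 'opening': 0.559, 'grip_force': 30.026, 'joints': [-0.098, 0.62, 1.648, -0.0, 0.873, -1.361]}
```

Call:
step_arm([
  {"slide":[0,0,0],"roll":-0.02},
  {"slide":[0,0,0],"roll":-0.04},
  {"slide":[0,0,0],"roll":-0.04},
])

```text
t: 11.02
eef_pos: [631.9, 4.2, 105.3]
tcp_rot: [-3.141, 0.0, 2.874]
ft_force: [-1.8, -0.4, 5.6]
opening: 0.553
grip_force: 30.0
```

```bash
python3 s.py
```

```text
{'t': 11.025, 'eef_pos': [631.906, 4.185, 105.284], 'tcp_rot': [-3.141, 0.0, 2.874], 'ft_force': [-1.833, -0.436, 5.556], 'moment': [-0.057, 0.05, -0.059], 'opening': 0.553, 'grip_force': 30.025, 'joints': [-0.098, 0.62, 1.648, -0.0, 0.873, -1.401]}
```

Call:
step_arm([
  {"slide":[0,0,0],"roll":-0.02},
  {"slide":[0,0,0],"roll":-0.03},
  {"slide":[0,0,0],"roll":-0.03},
])

```text
t: 11.4
eef_pos: [631.9, 4.0, 105.3]
tcp_rot: [-3.141, 0.0, 2.904]
ft_force: [-0.9, -2.7, 5.7]
opening: 0.557
grip_force: 30.0
```

```bash
python3 s.py
```

```text
{'t': 11.4, 'eef_pos': [631.885, 3.995, 105.267], 'tcp_rot': [-3.141, 0.0, 2.904], 'ft_force': [-0.886, -2.674, 5.701], 'moment': [-0.328, 0.083, -0.132], 'opening': 0.557, 'grip_force': 30.025, 'joints': [-0.098, 0.62, 1.648, -0.001, 0.873, -1.431]}
```

Call:
step_arm([
  {"slide":[0,0,0],"roll":-0.015},
  {"slide":[0,0,0],"roll":-0.015},
  {"slide":[0,0,0],"roll":-0.015},
])

```text
t: 11.78
eef_pos: [631.9, 3.9, 105.3]
tcp_rot: [-3.141, 0.0, 2.919]
ft_force: [-1.2, -1.8, 5.9]
opening: 0.559
grip_force: 30.0
```

```bash
python3 s.py;sleep 0.1; python3 s.py
```

```text
{'t': 11.775, 'eef_pos': [631.896, 3.945, 105.299], 'tcp_rot': [-3.141, 0.0, 2.919], 'ft_force': [-1.198, -1.752, 5.923], 'moment': [-0.393, 0.053, -0.17], 'opening': 0.559, 'grip_force': 30.025, 'joints': [-0.098, 0.62, 1.648, -0.001, 0.873, -1.446]}
{'t': 11.775, 'eef_pos': [631.896, 3.945, 105.299], 'tcp_rot': [-3.141, 0.0, 2.919], 'ft_force': [-1.198, -1.752, 5.923], 'moment': [-0.393, 0.053, -0.17], 'opening': 0.559, 'grip_force': 30.025, 'joints': [-0.098, 0.62, 1.648, -0.001, 0.873, -1.446]}
```

The stop is met at 0.17 N m. I'll lift gently.

Call:
step_arm([
  {"slide":[0,0,-0.001],"roll":0},
  {"slide":[0,0,-0.002],"roll":0},
  {"slide":[0,0,-0.003],"roll":0},
  {"slide":[0,0,-0.004],"roll":0},
  {"slide":[0,0,-0.005],"roll":0},
])

```text
t: 12.4
eef_pos: [631.7, 4.3, 109.9]
tcp_rot: [-3.141, -0.0, 2.92]
ft_force: [-0.6, -1.4, -4.3]
opening: 0.554
grip_force: 30.0
```

```bash
python3 s.py
```

```text
{'t': 12.4, 'eef_pos': [631.674, 4.337, 109.928], 'tcp_rot': [-3.141, -0.0, 2.92], 'ft_force': [-0.62, -1.354, -4.306], 'moment': [-0.186, -0.089, -0.148], 'opening': 0.554, 'grip_force': 29.957, 'joints': [-0.098, 0.615, 1.645, -0.0, 0.883, -1.447]}
```

Run:
```python
from m import *
for n in("top","scene"):
    c=cam(n);W=cloud(c);r=np.hypot(W[...,0]-631,W[...,1]-4)
    o=dict(np.load(n+"0.npz"));V=cloud(o);q=np.hypot(V[...,0]-631,V[...,1]-4)
    for nm,A,rr in(("now",W,r),("before",V,q)):
        z=A[...,2][(rr<48)&(A[...,2]>75)&(A[...,2]<107)];print(n,nm,np.histogram(z,np.arange(80,108,3))[0],np.median(z[(z>84)&(z<103)]))
c=cam("wrist");save(c,"pics/w4.png")
```

```text
top now [0 0 0 0 0 0 0 0 0] nan
top before [15 43 89 77 28 42 46  2  7] 90.03524523435397
scene now [ 22  33  58 105  27  16  36  18  14] 90.5263188173218
scene before [ 28  45  72 121  35  44  56  20  21] 90.88886695059739
  return _methods._mean(a, axis=axis, dtype=dtype,
  ret = ret.dtype.type(ret / rcount)
```

View pics/w4.png

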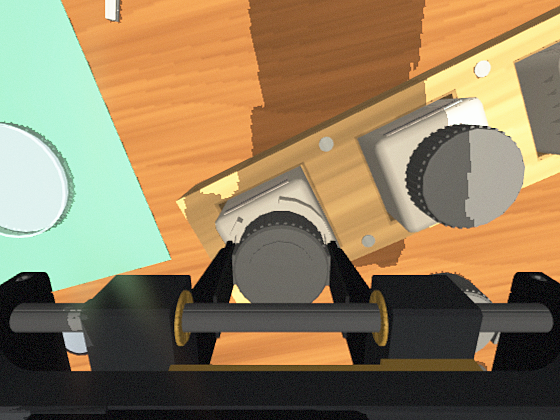

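The picture shows the cap held between the fingers at (282,255), with the jar in its well. The scene depth puts the jar's shoulder at z≈90, so it hasn't moved. I'll ease off the stop slightly and continue the lift.

Call:
step_arm([
  {"slide":[0,0,0],"roll":0.01},
  {"slide":[0,0,-0.001],"roll":0.01},
  {"slide":[0,0,-0.002],"roll":0.01},
  {"slide":[0,0,-0.003],"roll":0.01},
  {"slide":[0,0,-0.003],"roll":0.01},
])

```text
t: 13.18
eef_pos: [632.0, 4.3, 113.3]
tcp_rot: [-3.142, 0.0, 2.91]
ft_force: [-0.9, -2.0, -1.2]
opening: 0.555
grip_force: 30.0
```

```bash
python3 s.py
python3 - <<'E'
from m import *
c=cam("scene");W=cloud(c)
V=cloud(dict(np.load("scene0.npz")))
for A in(V,W):
    r=np.hypot(A[...,0]-631,A[...,1]-4);z=A[...,2][(r<50)&(A[...,2]>60)&(A[...,2]<107)];print(np.histogram(z,np.arange(62,108,2))[0])
E
```

```text
{'t': 13.175, 'eef_pos': [631.966, 4.334, 113.311], 'tcp_rot': [-3.142, 0.0, 2.91], 'ft_force': [-0.856, -1.997, -1.206], 'moment': [-0.153, 0.014, -0.031], 'opening': 0.555, 'grip_force': 29.994, 'joints': [-0.098, 0.61, 1.642, -0.0, 0.889, -1.437]}
[15 18 14 23 18 13 19 14 26 19 20 34 44 69 80 26 17 36 45 23  8 13]
[13 15 14 18 15 18 15  9 17 15 17 21 38 59 68 36  7 13 22 12 12  7]
```

The force has dropped to about 1 N, so the cap is free. I'll raise it clear.

Call:
step_arm([
  {"slide":[0,0,-0.004],"roll":0},
  {"slide":[0,0,-0.009],"roll":0},
  {"slide":[0,0,-0.015],"roll":0},
  {"slide":[0,0,-0.021],"roll":0},
  {"slide":[0,0,-0.027],"roll":0},
])

```text
t: 13.85
eef_pos: [632.0, 4.4, 140.7]
tcp_rot: [3.142, 0.0, 2.91]
ft_force: [0.1, -0.1, -0.2]
opening: 0.555
grip_force: 30.0
```

Call:
step_arm([
  {"slide":[0,0,-0.02],"roll":0},
  {"slide":[0,0,-0.05],"roll":0},
  {"slide":[0,0,-0.06],"roll":0},
  {"slide":[0,0,-0.06],"roll":0},
])

```text
t: 14.35
eef_pos: [631.9, 4.4, 200.3]
tcp_rot: [3.142, 0.001, 2.91]
ft_force: [-0.1, -0.2, -0.8]
opening: 0.555
grip_force: 30.0
```

```bash
python3 s.py
python3 - <<'E'
from m import *
for n in("top","scene"):
    c=cam(n);np.savez(n+"5.npz",**c)
    K=mark_of(n,"dish")[:1]
    for k in K: print(n,k,at_z(c,k["uv"],0).round(1),at_z(c,k["uv"],3).round(1))
    b=spot_in(n,"dish")[:1]
    for k in b:
        l,t,r,bb=k["bbox"];print(k,at_z(c,((l+r)/2,(t+bb)/2),6).round(1))
o=dict(np.load("top0.npz"))
# dish outline in first top picture: depth above sheet
W=cloud(o);r=np.hypot(W[...,0]-557,W[...,1]+221)
m=(r<75)&(W[...,2]>2.2)&(W[...,2]<16);P=W[m][:,:2].astype(np.float32);P2=P
print(len(P),cv2.minEnclosingCircle(P),P.mean(0),cv2.minAreaRect(P))
print(np.histogram(W[...,2][r<75],np.arange(-4,16,2)))
c=cam("wrist");save(c,"pics/w5.png");np.savez("w5.npz",**c);go((557,-222,175),2.4)
E
```

```text
{'t': 14.35, 'eef_pos': [631.891, 4.367, 200.293], 'tcp_rot': [3.142, 0.001, 2.91], 'ft_force': [-0.124, -0.161, -0.837], 'moment': [0.048, -0.105, -0.011], 'opening': 0.555, 'grip_force': 29.996, 'joints': [-0.098, 0.514, 1.558, -0.0, 1.068, -1.437]}
top {'uv': [353.0, 230.7], 'confidence': 0.88} [ 558.8 -226.7    0. ] [ 558.4 -226.2    3. ]
{'bbox': [332.1, 209.5, 373.9, 253.0], 'confidence': 0.83} [ 556.6 -225.6    6. ]
scene {'uv': [237.1, 186.2], 'confidence': 0.55} [ 554.7 -225.1    0. ] [ 556.2 -223.3    3. ]
{'bbox': [217.6, 166.9, 260.3, 203.1], 'confidence': 0.97} [ 551.8 -221.1    6. ]
1463 ((557.047607421875, -220.8588409423828), 74.8721694946289) [ 554.6499  -220.94904] ((557.453857421875, -220.5300750732422), (147.685546875, 147.41775512695312), 49.28398513793945)
(array([ 88, 435, 902, 912, 408,  77,  39,  65,  51]), array([-4, -2,  0,  2,  4,  6,  8, 10, 12, 14]))
slide [ 0.0208 -0.2374  0.0245] roll 0.5104 at [631.7   4.3 199.4] [-3.1414e+00 -9.0000e-04  2.9104e+00]
```

View pics/w5.png

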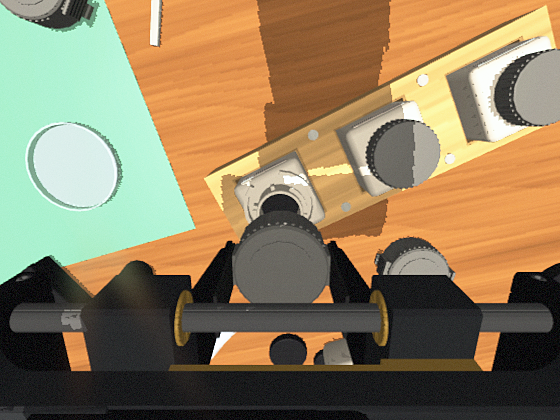

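The wrist view shows the cap held at (281,258), the jar standing in its well with the neck bare at (280,190), and the dish at (74,166). I'll move near the dish and measure it with the wrist camera.

Call:
step_arm([
  {"slide":[-0.01,-0.05,0],"roll":0},
  {"slide":[-0.02,-0.1,0],"roll":0},
  {"slide":[-0.03,-0.15,0],"roll":0},
  {"slide":[-0.04,-0.2,0],"roll":0},
  {"slide":[-0.049,-0.238,0],"roll":0},
])

```text
t: 15.32
eef_pos: [624.6, -240.7, 199.7]
tcp_rot: [-3.142, -0.0, 2.909]
ft_force: [0.3, 0.3, -0.7]
opening: 0.553
grip_force: 30.0
```

Call:
step_arm([
  {"slide":[0,0,0],"roll":0},
  {"slide":[0,0,0],"roll":0},
])

```text
t: 15.58
eef_pos: [624.9, -238.1, 199.7]
tcp_rot: [3.141, -0.001, 2.91]
ft_force: [-0.1, 0.5, -0.1]
opening: 0.555
grip_force: 30.0
```

Run:
```python
from m import *
c=cam("wrist");save(c,"pics/w6.png");np.savez("w6.npz",**c)
def fit(c,name,ctr):
    im=c["color"].astype(int);g=im[...,1]-(im[...,0]+im[...,2])/2
    V=np.stack([at_z(c,(u,v),9.) for v in range(420) for u in range(560)]).reshape(420,560,3)
    r=np.hypot(V[...,0]-ctr[0],V[...,1]-ctr[1])
    gs=np.median(g[(r>58)&(r<70)]);gi=np.median(g[r<30])
    m=((r<66)&(g<(gs+gi)/2)).astype(np.uint8)
    m=cv2.morphologyEx(m,cv2.MORPH_OPEN,np.ones((3,3),np.uint8))
    cs,_=cv2.findContours(m,cv2.RETR_EXTERNAL,cv2.CHAIN_APPROX_NONE);k=max(cs,key=cv2.contourArea)[:,0]
    P=np.array([V[v,u,:2] for u,v in k],np.float32)
    print(name,gs,gi,"circle",cv2.minEnclosingCircle(P),"rect",cv2.minAreaRect(P),"ell",cv2.fitEllipse(P))
    cv2.imwrite(f"pics/m_{name}.png",m*255)
fit(c,"wrist",(557,-223));fit(dict(np.load("top0.npz")),"top",(557,-223))
for k in mark_of("wrist","dish")[:1]: print(k,at_z(c,k["uv"],0))
# held cap in wrist frame
W=cloud(c);s=state();e=s["eef_pos"];m=capfit(W,e[0],e[1],e[2]+15,6)
P=W[m][:,:2].astype(np.float32);print("cap",len(P),np.median(W[m][:,2]),cv2.minAreaRect(P));go((557,-223,60),2.91)
```

```text
wrist 38.5 9.5 circle ((557.6881103515625, -220.4508514404297), 50.4155387878418) rect ((557.7653198242188, -219.07955932617188), (96.84439849853516, 99.35028839111328), 76.78768157958984) ell ((558.0867309570312, -219.0275421142578), (95.29601287841797, 99.15103149414062), 61.724300384521484)
top 39.0 9.5 circle ((555.2108154296875, -219.59600830078125), 50.79286193847656) rect ((554.9862670898438, -219.15399169921875), (98.49314880371094, 96.52702331542969), 87.75899505615234) ell ((555.005615234375, -219.62721252441406), (97.87183380126953, 99.18775177001953), 40.83284378051758)
{'uv': [281.9, 124.2], 'confidence': 0.58} [ 559.46910123 -221.28262259    0.        ]
cap 6965 213.5624897785503 ((622.3642578125, -237.1134033203125), (64.40380096435547, 47.062015533447266), 74.71764373779297)
slide [ 0.0696 -0.0015  0.1401] roll 0.0015 at [ 625.1 -237.4  200. ] [ 3.1415e+00 -2.0000e-04  2.9115e+00]
```

View pics/w6.png

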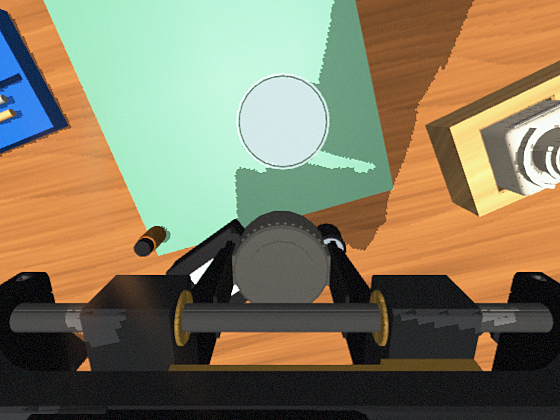

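The dish is at (283,121) in the wrist view, measuring about (558,−220) mm. The cap is held level at (281,258). I'll move over the dish centre and down.

Call:
step_arm([
  {"slide":[0.035,0.001,0.02],"roll":0},
  {"slide":[0.0693,0.0015,0.06],"roll":0},
  {"slide":[0.0693,0.0015,0.11],"roll":0},
  {"slide":[0.0693,0.0015,0.14],"roll":0},
  {"slide":[0.0693,0.0015,0.14],"roll":0},
])

```text
t: 16.3
eef_pos: [557.2, -219.9, 58.6]
tcp_rot: [3.141, -0.003, 2.912]
ft_force: [-0.4, 0.3, -0.2]
opening: 0.556
grip_force: 30.0
```

Call:
step_arm([
  {"slide":[0,0,0.015],"roll":0},
  {"slide":[0,0,0.03],"roll":0},
  {"slide":[0,0,0.038],"roll":0},
  {"slide":[0,0,0.038],"roll":0},
  {"slide":[0,0,0.038],"roll":0},
])

```text
t: 16.92
eef_pos: [558.1, -221.3, 22.4]
tcp_rot: [-3.141, 0.001, 2.91]
ft_force: [0.3, -0.1, -0.5]
opening: 0.559
grip_force: 30.0
```

```bash
python3 s.py
python3 - <<'E'
from m import *
go((558,-220,17),2.911)
E
```

```text
{'t': 16.925, 'eef_pos': [558.084, -221.35, 22.42], 'tcp_rot': [-3.141, 0.001, 2.91], 'ft_force': [0.271, -0.139, -0.508], 'moment': [0.085, -0.145, -0.019], 'opening': 0.559, 'grip_force': 29.996, 'joints': [-0.488, 0.701, 1.78, -0.0, 0.66, -1.827]}
slide [0.0004 0.0013 0.0054] roll -0.0006 at [ 558.1 -221.3   22.4] [-3.1414e+00  5.0000e-04  2.9104e+00]
```

Call:
step_arm([
  {"slide":[0,0.001,0.001],"roll":0},
  {"slide":[0,0.001,0.002],"roll":0},
  {"slide":[0,0.001,0.003],"roll":0},
  {"slide":[0,0.001,0.004],"roll":0},
  {"slide":[0,0.001,0.005],"roll":0},
])

```text
t: 17.55
eef_pos: [558.1, -220.3, 17.0]
tcp_rot: [-3.142, 0.0, 2.91]
ft_force: [-0.3, -0.1, -1.0]
opening: 0.554
grip_force: 30.0
```

Call:
step_arm([
  {"slide":[0,0,0.0008],"roll":0},
  {"slide":[0,0,0.0008],"roll":0},
])

```text
t: 17.8
eef_pos: [558.1, -220.3, 16.4]
tcp_rot: [-3.141, 0.0, 2.91]
ft_force: [0.1, 1.0, 1.5]
opening: 0.554
grip_force: 30.0
```

Call:
step_arm([
  {"slide":[0,0,0.0005],"roll":0},
  {"slide":[0,0,0.0005],"roll":0},
])

```text
t: 18.05
eef_pos: [558.2, -220.3, 16.3]
tcp_rot: [-3.141, 0.0, 2.91]
ft_force: [-2.1, -0.0, 6.5]
opening: 0.557
grip_force: 30.0
```

The cap is on the floor (6.5 N). I'll open in stages and back straight up.

Call:
step_arm([
  {"slide":[0,0,0],"roll":0},
  {"slide":[0,0,0],"roll":0},
], fingers=0.61)

```text
t: 18.3
eef_pos: [558.2, -220.3, 16.0]
tcp_rot: [-3.141, 0.0, 2.91]
ft_force: [-1.4, 0.6, 5.5]
opening: 0.609
grip_force: 8.1
```

Call:
step_arm([
  {"slide":[0,0,0],"roll":0},
  {"slide":[0,0,0],"roll":0},
  {"slide":[0,0,0],"roll":0},
], fingers=0.7)

```text
t: 18.68
eef_pos: [558.1, -220.2, 15.6]
tcp_rot: [-3.142, -0.0, 2.91]
ft_force: [-0.4, -0.4, -0.9]
opening: 0.695
grip_force: 0.0
```

Call:
step_arm([
  {"slide":[0,0,0],"roll":0},
  {"slide":[0,0,0],"roll":0},
  {"slide":[0,0,0],"roll":0},
], fingers=0.9)

```text
t: 19.05
eef_pos: [558.1, -220.2, 15.7]
tcp_rot: [-3.142, -0.0, 2.91]
ft_force: [-0.1, -0.6, 0.4]
opening: 0.894
grip_force: 0.0
```

Call:
step_arm([
  {"slide":[0,0,-0.01],"roll":0},
  {"slide":[0,0,-0.03],"roll":0},
  {"slide":[0,0,-0.07],"roll":0},
  {"slide":[-0.05,0,-0.12],"roll":0},
  {"slide":[-0.07,0,-0.17],"roll":0},
])

```text
t: 19.68
eef_pos: [627.1, -236.4, 187.8]
tcp_rot: [-3.142, -0.0, 2.91]
ft_force: [0.3, -0.2, -0.7]
opening: 0.903
grip_force: 0.0
```

Call:
step_arm([
  {"slide":[-0.01,0,-0.01],"roll":0},
  {"slide":[-0.01,0,-0.01],"roll":0},
])

```text
t: 19.92
eef_pos: [636.3, -238.6, 197.0]
tcp_rot: [-3.141, 0.002, 2.911]
ft_force: [-0.7, -0.2, -1.1]
opening: 0.901
grip_force: 0.0
```

```bash
python3 s.py
python3 - <<'E'
from m import *
c=cam("wrist");save(c,"pics/w7.png");np.savez("w7.npz",**c)
W=cloud(c)
m=capfit(W,558,-220,31,3,36);P=W[m][:,:2].astype(np.float32)
print("cap top z",np.median(W[m][:,2]),cv2.minAreaRect(P))
X=W[m];A=np.c_[X[:,:2],np.ones(len(X))];print("tilt",np.linalg.lstsq(A,X[:,2],rcond=None)[0][:2])
im=c["color"].astype(int);g=im[...,1]-(im[...,0]+im[...,2])/2
V=np.stack([at_z(c,(u,v),6.) for v in range(420) for u in range(560)]).reshape(420,560,3)
r=np.hypot(V[...,0]-558,V[...,1]+220);mm=((r<66)&(g<24)).astype(np.uint8)
k=max(cv2.findContours(mm,cv2.RETR_EXTERNAL,cv2.CHAIN_APPROX_NONE)[0],key=cv2.contourArea)[:,0]
print("dish",cv2.minEnclosingCircle(np.array([V[v,u,:2] for u,v in k],np.float32)))
E
```

```text
{'t': 19.925, 'eef_pos': [636.35, -238.62, 197.012], 'tcp_rot': [-3.141, 0.002, 2.911], 'ft_force': [-0.69, -0.214, -1.057], 'moment': [0.057, -0.15, 0.007], 'opening': 0.901, 'grip_force': 0.0, 'joints': [-0.456, 0.585, 1.434, -0.0, 1.121, -1.796]}
cap top z 30.25438185670339 ((558.8299560546875, -221.31541442871094), (56.20405960083008, 52.030906677246094), 35.76331329345703)
tilt [-0.00130349  0.0014339 ]
dish ((557.7423706054688, -220.37579345703125), 51.14019775390625)
```

View pics/w7.png

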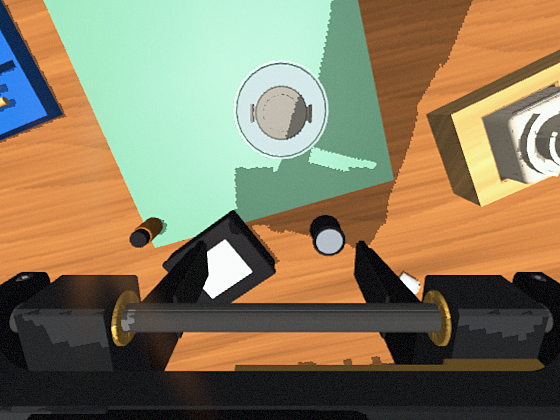

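The cap stands upright and level in the dish at (281,111), within about 2 mm of its centre. The top is at z=30 and the dish hasn't moved. The jar (right edge) is still in its well.

```bash
python3 -c "
from cell import env
print(env.job_done())"
```

```text
the job is handed in; nothing more can be done
None
```

I opened the tabbed jar and set its cap upright in the glass dish, within about 2 mm of the centre. The jar is still standing in its well and the dish hasn't moved. The job is handed in; it returned no verdict.

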